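Shut the hold-down frames and hold the index plunger out

TASK

Two of the four hinged hold-down frames on the indexing turntable stand open: press each one down until its catch snaps and holds it shut, so that it will pass under the plunger bracket. Then pull the red knob of the index plunger fully up to its stop and keep holding it there, pin clear of its seat hole, so that I can turn the table to the next station; your program finishes while you are still holding the knob up. Do not turn the table yourself, and leave the jar, the bangle and the brush alone.

Things in the scene. Friction and masses are not known exactly. Their poses are not given: they have to be found in the camera images.
- fixture_centre (a point): Indexing work-holder fixed to the bench: grey base, round aluminium turntable plate 200 mm across with four black nests holding glass cabochons. Point: on the turntable's axis at the top of the plate, 44 mm above the bench; z up, x pointing away from the index plunger, which stands 88 mm out at -x. A grey bracket arm carries the plunger, its top 76 mm above the bench
- turntable (a joint): turning of the turntable about its vertical axle, rad, 0 at the start; locked (0.4 degrees of play) while the plunger's pin sits in its seat hole, loose once the pin is out
- plunger (a joint): lift of the index plunger along its vertical axis, m: 0 = pin fully down, 8 mm deep in the seat hole of the turntable plate; 0.012 = fully up against its stop, pin tip 4 mm above the plate. A spring pulls it down: 5 N at 0 rising to 12 N at 0.012; it does not stay up by itself
- knob_centre (a point): middle of the red ribbed pull knob on top of the index plunger, a round knob 28 mm in diameter and 23 mm tall, axis vertical; 104.5 mm above the bench while the plunger is down. The straight side that can be gripped runs 8.5 mm up and down from here. Below the knob is only a steel sleeve 16 mm in diameter (hex foot 22 mm) down to the bracket arm, whose top is 28.5 mm below this point
- frame_1 (a joint): opening of hold-down frame 1, rad: 0 = flat on its nest, held by a spring ball catch at its outer edge; 1.1 = raised. The catch is met at 0.16; about 7 N down on the tab snaps it past, and it then stays at 0; short of that it springs back up. Open, hinge drag holds it where it is
- tab_1 (a point): middle of the top face of the yellow thumb tab (20 mm wide, 12 mm front to back) at the outer edge of frame 1, an aluminium frame 46 x 44 mm with a clear window (near left one when the plunger points at the robot); 48 mm out from the hinge and 6 mm above it when shut, then 61 mm above the bench; moves with the frame. Press here
- hinge_1 (a point): middle of the hinge of frame 1, 36 mm from the turntable's axis, 55 mm above the bench; x points along the frame from the hinge to the tab, level when shut
- frame_2 (a joint): opening of hold-down frame 2, rad: 0 = flat on its nest, held by a spring ball catch at its outer edge; 1.1 = raised. The catch is met at 0.16; about 7 N down on the tab snaps it past, and it then stays at 0; short of that it springs back up. Open, hinge drag holds it where it is
- tab_2 (a point): middle of the top face of the yellow thumb tab (20 mm wide, 12 mm front to back) at the outer edge of frame 2, an aluminium frame 46 x 44 mm with a clear window (far left one when the plunger points at the robot); 48 mm out from the hinge and 6 mm above it when shut, then 61 mm above the bench; moves with the frame. Press here
- hinge_2 (a point): middle of the hinge of frame 2, 36 mm from the turntable's axis, 55 mm above the bench; x points along the frame from the hinge to the tab, level when shut
- frame_3 (a joint): opening of hold-down frame 3, rad: 0 = flat on its nest, held by a spring ball catch at its outer edge; 1.1 = raised. The catch is met at 0.16; about 7 N down on the tab snaps it past, and it then stays at 0; short of that it springs back up. Open, hinge drag holds it where it is
- tab_3 (a point): middle of the top face of the yellow thumb tab (20 mm wide, 12 mm front to back) at the outer edge of frame 3, an aluminium frame 46 x 44 mm with a clear window (far right one when the plunger points at the robot); 48 mm out from the hinge and 6 mm above it when shut, then 61 mm above the bench; moves with the frame. Press here
- hinge_3 (a point): middle of the hinge of frame 3, 36 mm from the turntable's axis, 55 mm above the bench; x points along the frame from the hinge to the tab, level when shut
- frame_4 (a joint): opening of hold-down frame 4, rad: 0 = flat on its nest, held by a spring ball catch at its outer edge; 1.1 = raised. The catch is met at 0.16; about 7 N down on the tab snaps it past, and it then stays at 0; short of that it springs back up. Open, hinge drag holds it where it is
- tab_4 (a point): middle of the top face of the yellow thumb tab (20 mm wide, 12 mm front to back) at the outer edge of frame 4, an aluminium frame 46 x 44 mm with a clear window (near right one when the plunger points at the robot); 48 mm out from the hinge and 6 mm above it when shut, then 61 mm above the bench; moves with the frame. Press here
- hinge_4 (a point): middle of the hinge of frame 4, 36 mm from the turntable's axis, 55 mm above the bench; x points along the frame from the hinge to the tab, level when shut
- jar: bystander: small glass jar with a brass-coloured lid, 52 mm across, 62 mm tall, origin at the centre of its underside; leave alone
- bangle: bystander: flat black ring, 66 mm outside, 9 mm tall, lying on the bench, origin at the centre of its underside; leave alone
- brush: bystander: fine black-handled paint brush, 170 mm long and 7 mm thick, lying on the bench, origin under its middle, x along it; leave alone

How it is judged:
On the way, in this order (a step that is already met when the one before it is completed fails the run):
1. all four frames are held shut by their catches, the fingers off them, the plunger still seated (value of joint each of frame_1, frame_2, frame_3, frame_4 below 0.05 rad and value of joint plunger below 0.003 m and contact force between the fingers and anything else below 0.3 N), for 0.2 s.
2. the plunger is drawn up to its stop, held by the fingers at its knob (value of joint plunger above 0.0105 m and contact force between the fingers and plunger above 2 N), for 0.3 s.
At the end, for the whole second after the job is handed in: All four frames shut on their catches (each under 0.05 rad), the turntable within 0.1 rad of where it stood, the plunger lifted more than 10.5 of its 12 mm and at rest there, the fingers bearing on its knob (over 2 N), and the jar, bangle and brush within 20 mm of where they were (all of step 2 and value of joint each of frame_1, frame_2, frame_3, frame_4 below 0.05 rad and value of joint turntable between -0.1 and 0.1 rad and velocity of joint plunger below 0.01 m/s and distance of each of jar, bangle, brush from where it was at the start of the episode below 0.02 m); the arm keeps its last pose, push and grip.
It fails at once if the plunger is pulled while a frame still stands open (value of joint plunger above 0.005 m and value of joint any of frame_1, frame_2, frame_3, frame_4 above 0.1 rad).
It fails at once if the turntable is turned (value of joint turntable above 0.15 rad or value of joint turntable below -0.15 rad).
It fails at once if the jar, bangle or brush is disturbed (distance of any of jar, bangle, brush from where it was at the start of the episode above 0.02 m).
It also fails if it takes over 58 s, if anything falls off the work surface, if the arm or the gripper's body presses on something with over 40 N, if the wrist force passes 120 N, or if a joint passes its speed limit or range.

ROBOT

A 7-joint arm with a two-finger parallel gripper is mounted at the origin on the work surface. World frame = base frame: x ahead of the robot, y to its left, z up, the work surface at z = 0. Lengths are in m, angles in rad, forces in N, time in s.
With the tool pointing down it reaches from about 0.425 to 0.975 m from the base axis. Payload 16.7 kg.
Tool frame: the origin (TCP) lies where the fingers leave the gripper's body, on its centre line; the fingertips stand 73 mm ahead of it and the grasp point (between the pads) lies 54 mm ahead of it; z points along the fingers, y is the line along which they close (so a half turn about z gives the same grasp; the last joint's range is limited). The gripper opens to 85 mm and grips with 20 to 120 N. Pads are 22 mm wide; open, the fingers measure 114 mm over their backs; the gripper's body (76 mm by 85 mm) begins 54 mm behind the grasp point. The pads swing forward as they close: fully open they stand 13 mm farther back than shut.
Start: joints at [1.151, 0.426, 0.074, 1.606, -0.034, 1.111, -0.067], TCP at [0.18, -0.651, 0.304] pointing down, gripper open.
Joint ranges: [-2.85, 2.85], [-0.5, 2.14], [-1.23, 1.37], [0.21, 2.46], [-1.02, 4.16], [0.16, 2.05], [-2.73, 2.73]. Speed limits (rad/s): [1.89, 1.89, 2.39, 2.39, 3.01, 3.01, 3.01].

INTERFACE

Orientations are given as [roll, pitch, yaw] about the fixed x, y, z axes, in that order (R = Rz(yaw) Ry(pitch) Rx(roll)).
In Python, from rig import ctrl gives the robot as it stands.
- The arm moves only by the tool jog_arm, never from a script. Its argument "deltas" is a list of rows, each a list of 3 entries, a list of its own where there are three numbers: the turn, a rotation vector about the tool's x, y, z normalised to -1 to 1, where 1 is pi/2 rad, then the shift along the tool's x, y, z normalised to -1 to 1, where 1 is 100 mm, then the closure, from 0 (fully open) to 1 (shut). A call has 1 to 8 rows; each row is the pose to reach, as a shift and turn from the pose commanded when the call began, along the tool's axes at that moment; what a row does not reach only later rows make up. A row lasts 1/8 s, in which the tool goes at most 62.5 mm and 10.7 degrees, less where a joint would pass 70% of its speed; a pose out of reach is approached as far as the arm can. A call with a number of a shift or a turn outside -1 to 1 is refused whole. A call with a gripper value outside its range is refused whole. The fingers move at their own pace and stop on an object; "force" is the grip in N (left out, the last holds). Time passes only in rows, so rows that repeat a pose let the fingers close. It gives the time, the measured TCP pose, the force, the opening and the grip force at its end, in the units of the state.
- ctrl.sense(): the state, without advancing time (a new reading comes with each control period).
- ctrl.grab_frame(name): name is "scene" or "top"; returns the picture (400x640x3 uint8, blue, green, red); there is no depth.
- ctrl.camera_info(name): a dict with "fovy" (degrees; the focal length in pixels is half the picture's height over the tangent of half this angle, whatever the lens; pixels are square), "cx", "cy" (the principal point, pixels), "extrinsics" (4x4, takes a point from camera to world coordinates). Camera axes: x right, y down, z forward; pixel columns grow to the right and rows downward; lengths in m; the calibration is good to about 2 mm. A picture is of the moment at which its call begins. camera_info takes no time and is no camera call.
- ctrl.job_done(): hands the job in; it is judged then, once.
The state is a dict: "time": time; "joints": joint angles; "qd": joint speeds; "joint_efforts": joint torques, N m; "ee_pos": TCP position; "eef_rot": TCP orientation; "ft_force": force on the tool from outside, world axes, zero at the start; "moment": the same for the moment, N m; "finger_gap": opening from 0.0 (shut) to 1.0 (fully open); "gripper_force": force on a finger pad.
Only numpy, scipy, OpenCV 4.12 (cv2) and the standard library are available. Lean on these libraries where they do the work, as an engineer would, in place of code of your own. Each camera call takes 0.05 s, during which the arm holds its last target. There are 200 camera calls.

## Working session

There is one attempt and no reset: what is moved stays moved. The work goes in short steps, Python scripts to look and compute and a tool call to move; the robot and the scene stay as the last step left them, time stands still between calls to the robot, and variables do not carry over. Pictures are saved under pics/ and viewed, at most 10 in all, crops included, and the job is handed in when it is done.

Besides the shell and the picture viewer there is one more tool, called after "Request:" as a command line: name --argument value ..., lists and objects as JSON in quotes. jog_arm: Moves the arm, as the interface text tells. Its arguments: {"type":"object","properties":{"deltas":{"type":"array"},"force":{"type":"number"}},"required":["deltas"]}

```bash
mkdir -p pics; ls; python3 - <<'E'
from rig import ctrl
import cv2,numpy as np
np.set_printoptions(precision=4,suppress=True)
for n in("scene","top"):
    cv2.imwrite(f"pics/{n}0.png",ctrl.grab_frame(n)); print(n,ctrl.camera_info(n))
s=ctrl.sense();print(s)
E
```

```text
pics
scene {'fovy': 50.67360433751776, 'cx': 318.1284720758723, 'cy': 200.1836648853673, 'extrinsics': array([[-0.4564,  0.7027, -0.5459,  1.0456],
       [ 0.8898,  0.3638, -0.2756,  0.2752],
       [ 0.005 , -0.6115, -0.7912,  0.7128],
       [ 0.    ,  0.    ,  0.    ,  1.    ]])}
top {'fovy': 51.231078372376196, 'cx': 315.6021292121194, 'cy': 208.3436712152949, 'extrinsics': array([[ 0.0039, -0.9961,  0.0876,  0.516 ],
       [-0.9994, -0.0069, -0.0337,  0.0797],
       [ 0.0342, -0.0874, -0.9956,  0.8438],
       [ 0.    ,  0.    ,  0.    ,  1.    ]])}
{'time': 0.1, 'joints': array([ 1.1515,  0.4267,  0.0739,  1.6066, -0.0341,  1.1107, -0.0671]), 'qd': array([-0.0001, -0.0001,  0.0013, -0.0001, -0.0001, -0.001 ,  0.0001]), 'joint_efforts': array([  0.0062, -95.1534,   3.771 , -46.4406,   0.0197,   0.0065,
         0.    ]), 'ee_pos': array([ 0.1798, -0.6503,  0.3033]), 'eef_rot': array([-3.1405,  0.0001,  0.2698]), 'ft_force': array([-0.5148, -0.1435, -0.6131]), 'moment': array([-0.0135,  0.0364, -0.0073]), 'gripper_force': 0.0, 'finger_gap': 1.0010294789369516}
```

View pics/top0.png

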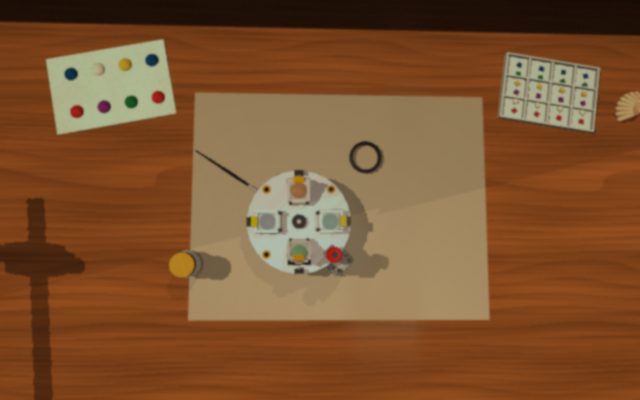

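View pics/scene0.png

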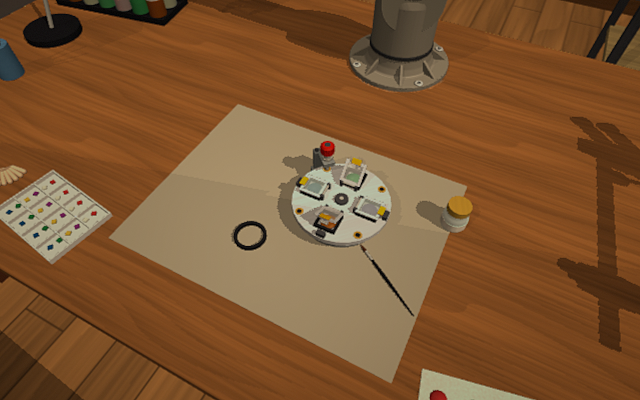

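The top view shows the turntable at about (299,221), the red knob at (334,255), the jar at (182,265), the bangle at (366,157) and the brush at about (225,170). I'll enlarge both views to see which frames are open.

```bash
cat > h.py <<'E'
import numpy as np, cv2
from rig import ctrl
np.set_printoptions(precision=4,suppress=True)
def f(i): return 200/np.tan(np.radians(i["fovy"]/2))
def ray(n,u,v,z):
    i=ctrl.camera_info(n);E=i["extrinsics"]
    d=E[:3,:3]@np.array([(u-i["cx"])/f(i),(v-i["cy"])/f(i),1]);o=E[:3,3]
    return o+d*(z-o[2])/d[2]
def proj(n,p):
    i=ctrl.camera_info(n);E=i["extrinsics"];c=E[:3,:3].T@(np.array(p)-E[:3,3])
    return np.array([i["cx"]+f(i)*c[0]/c[2],i["cy"]+f(i)*c[1]/c[2]])
E
python3 - <<'E'
from h import *
a=cv2.imread("pics/top0.png")[160:285,235:375];b=cv2.imread("pics/scene0.png")[130:255,270:410]
k=dict(fx=5,fy=5,interpolation=cv2.INTER_CUBIC)
cv2.imwrite("pics/top1.png",cv2.resize(a,None,**k));cv2.imwrite("pics/sc1.png",cv2.resize(b,None,**k))
E
```

```text
(no output)
```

View pics/top1.png

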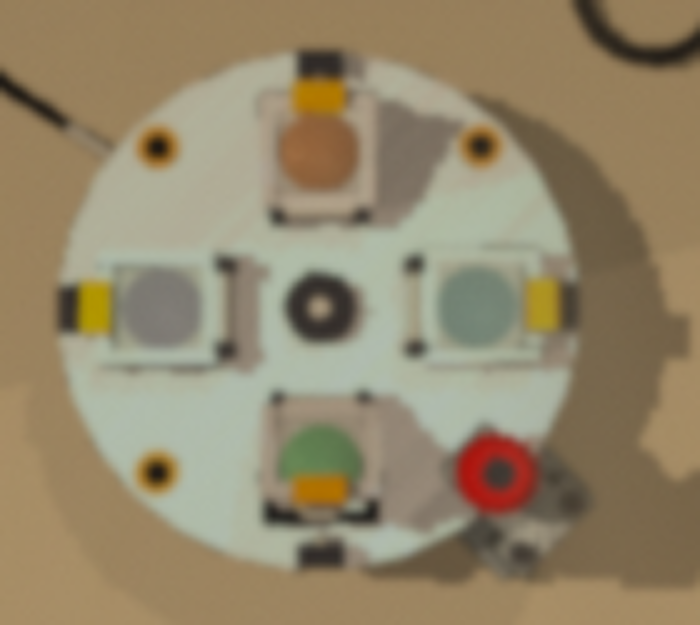

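View pics/sc1.png

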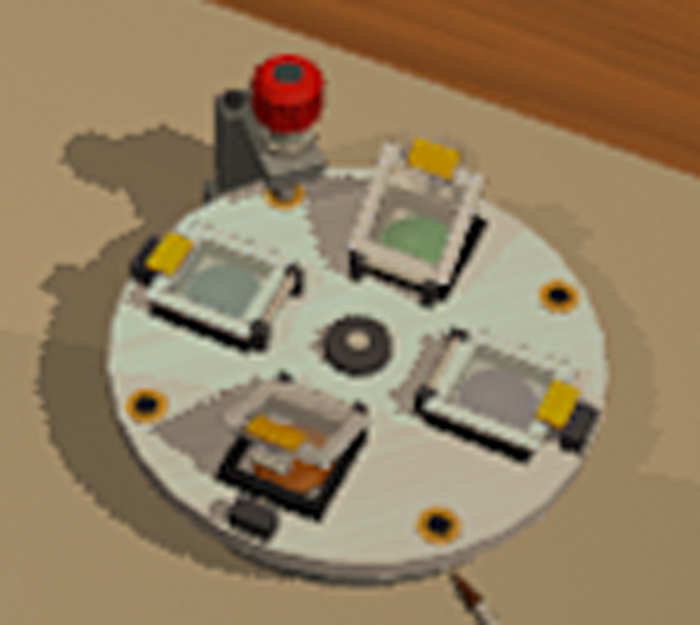

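Crops: the open frames are the far one (yellow tab at top-crop (321,97)) and the near one (tab at (321,490)). Left and right look shut. The knob top is at (498,473) and the hub at (321,308).

```bash
cat >> h.py <<'E'
T=lambda x,y:(235+x/5-.4,160+y/5-.4)
S=lambda x,y:(270+x/5-.4,130+y/5-.4)
E
python3 - <<'E'
from h import *
from scipy.optimize import least_squares as L
hub=ray("top",*T(321,308),.05);kt=ray("top",*T(498,473),.116)
print(hub,kt,ray("scene",*S(288,72),.116),ray("scene",*S(357,340),.05),np.linalg.norm((kt-hub)[:2]))
d=(hub-kt);print("yaw fixture",np.degrees(np.arctan2(d[1],d[0])))
hs=[ray("top",*T(*q),.044) for q in((158,147),(481,147),(157,472))];print("holes",hs, (hs[1]+hs[2])/2)
# plate rim centre
print(ray("top",*T(318,310),.044))
C=hub
def tri(a,b):
    g=lambda p:np.r_[proj("top",p)-a,proj("scene",p)-b]
    r=L(g,[*C[:2],.07]);return r.x,r.fun
for nm,a,b in(("far",T(321,97),S(276,432)),("near",T(321,490),S(435,158)),("left",T(95,307),S(559,404)),("right",T(543,306),S(170,254)),("knob",T(498,473),S(288,72))): print(nm,*tri(a,b))
E
```

```text
[0.561  0.0847 0.05  ] [0.5002 0.0223 0.116 ] [0.4998 0.0189 0.116 ] [0.5616 0.0819 0.05  ] 0.08707983312355584
yaw fixture 45.70696056376616
holes [array([0.6231, 0.1479, 0.044 ]), array([0.6241, 0.0233, 0.044 ]), array([0.4986, 0.1465, 0.044 ])] [0.5614 0.0849 0.044 ]
[0.5606 0.0859 0.044 ]
far [0.6374 0.0841 0.0824] [ 0.4981 -0.1884  0.526   0.0636]
near [0.4937 0.0832 0.0918] [ 0.4079 -0.145   0.4819  0.0446]
left [0.5607 0.1681 0.0597] [ 0.6163 -0.2037  0.6636  0.0404]
right [ 0.5623 -0.0005  0.0587] [ 0.6642 -0.2661  0.7605  0.1132]
knob [0.5007 0.0212 0.1176] [ 0.7201 -0.2762  0.8753  0.1118]
```

Request:
jog_arm --deltas '[[[0, 0, 0], [0.46, -0.42, 0], 1], [[0, 0, 0], [0.91, -0.84, 0], 1], [[0, 0, 0], [0.91, -0.84, 0], 1]]' --force 60

```text
time: 0.48
ee_pos: [0.2484, -0.5417, 0.304]
eef_rot: [-3.14, -0.001, 0.276]
ft_force: [-0.2, 0.5, -0.1]
finger_gap: 0.377
gripper_force: 0.0
```

Request:
jog_arm --deltas '[[[0, 0, 0], [0.46, -0.42, 0], 1], [[0, 0, 0], [0.91, -0.84, 0], 1], [[0, 0, 0], [0.91, -0.84, 0], 1]]'

```text
time: 0.85
ee_pos: [0.313, -0.4369, 0.304]
eef_rot: [-3.141, -0.001, 0.275]
ft_force: [-2.0, -0.8, -0.0]
finger_gap: -0.002
gripper_force: 0.0
```

Request:
jog_arm --deltas '[[[0, 0, 0], [0.46, -0.42, 0], 1], [[0, 0, 0], [0.91, -0.84, 0], 1], [[0, 0, 0], [0.91, -0.84, 0], 1]]'

```text
time: 1.23
ee_pos: [0.3779, -0.3321, 0.304]
eef_rot: [-3.141, -0.001, 0.275]
ft_force: [-0.1, -0.5, -0.7]
finger_gap: -0.001
gripper_force: 0.0
```

Request:
jog_arm --deltas '[[[0, 0, 0], [0.46, -0.42, 0], 1], [[0, 0, 0], [0.91, -0.84, 0], 1], [[0, 0, 0], [0.91, -0.84, 0], 1]]'

```text
time: 1.6
ee_pos: [0.4431, -0.2271, 0.304]
eef_rot: [-3.141, -0.001, 0.275]
ft_force: [0.1, -0.6, -0.2]
finger_gap: 0.001
gripper_force: 0.0
```

Request:
jog_arm --deltas '[[[0, 0, 0], [0.46, -0.42, 0], 1], [[0, 0, 0], [0.91, -0.84, 0], 1], [[0, 0, 0], [0.91, -0.84, 0], 1]]'

```text
time: 1.98
ee_pos: [0.5083, -0.122, 0.3038]
eef_rot: [-3.141, -0.001, 0.274]
ft_force: [-0.0, -1.4, -0.8]
finger_gap: 0.001
gripper_force: 0.0
```

Request:
jog_arm --deltas '[[[0, 0, 0.08], [0.46, -0.42, 0], 1], [[0, 0, 0.172], [0.91, -0.84, 0], 1], [[0, 0, 0.172], [0.91, -0.84, 0], 1], [[0, 0, 0.172], [0.91, -0.84, 0], 1], [[0, 0, 0.172], [0.91, -0.84, 0], 1]]'

```text
time: 2.6
ee_pos: [0.5715, -0.0215, 0.3038]
eef_rot: [3.141, 0.0, -0.003]
ft_force: [0.4, -0.0, -0.8]
finger_gap: 0.005
gripper_force: 0.0
```

Request:
jog_arm --deltas '[[[0, 0, 0], [0.35, -0.5, 0], 1], [[0, 0, 0], [0.69, -1.0, 0.4], 1], [[0, 0, 0], [0.69, -1.0, 0.9], 1], [[0, 0, 0], [0.69, -1.0, 0.9], 1], [[0, 0, 0], [0.69, -1.0, 0.9], 1]]'

```text
time: 3.22
ee_pos: [0.6413, 0.0791, 0.2157]
eef_rot: [3.141, -0.001, -0.002]
ft_force: [0.7, 0.5, 0.6]
finger_gap: -0.004
gripper_force: 0.0
```

```bash
python3 - <<'E'
from h import *
im=ctrl.grab_frame("scene")[110:255,260:430]
cv2.imwrite("pics/sc2.png",cv2.resize(im,None,fx=4,fy=4,interpolation=cv2.INTER_CUBIC))
print(ctrl.sense()["ee_pos"])
E
```

```text
[0.6416 0.0793 0.2164]
```

View pics/sc2.png

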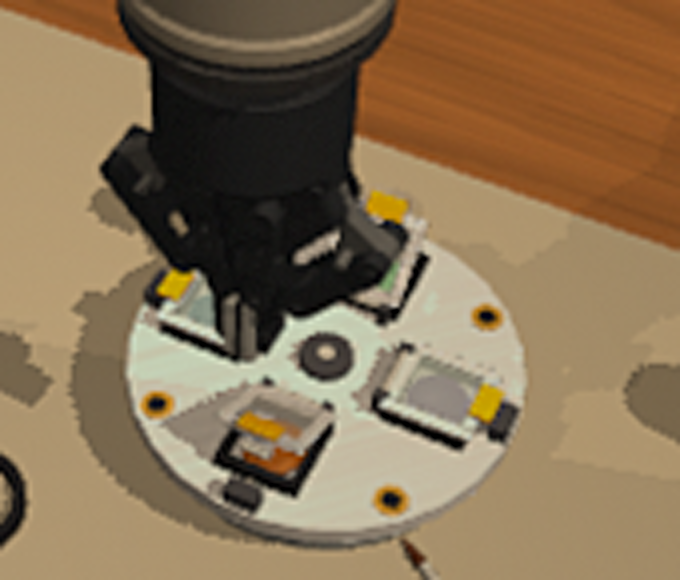

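Request:
jog_arm --deltas '[[[0, 0, 0], [-0.02, -0.04, 0.3], 1], [[0, 0, 0], [-0.02, -0.04, 0.55], 1], [[0, 0, 0], [-0.01, -0.04, 0.65], 1], [[0, 0, 0], [0.0, -0.04, 0.72], 1], [[0, 0, 0], [0.01, -0.04, 0.77], 1], [[0, 0, 0], [0.01, -0.04, 0.8], 1], [[0, 0, 0], [0.01, -0.04, 0.82], 1], [[0, 0, 0], [0.01, -0.04, 0.82], 1]]'

```text
time: 4.28
ee_pos: [0.6421, 0.0848, 0.1329]
eef_rot: [3.142, -0.001, -0.0]
ft_force: [-4.2, -1.7, 13.5]
finger_gap: -0.0
gripper_force: 6.9
```

Request:
jog_arm --deltas '[[[0, 0, 0], [0, 0, -0.4], 1], [[0, 0, -0.1], [0, 0, -1], 1], [[0, 0, -0.22], [0, 0, -1], 1], [[0, 0, -0.34], [0, 0, -1], 1], [[0, 0, -0.46], [0, 0, -1], 1], [[0, 0, -0.58], [0, 0, -1], 1], [[0, 0, -0.7], [0, 0, -1], 1], [[0, 0, -0.8], [0, 0, -1], 1]]'

```text
time: 5.28
ee_pos: [0.6417, 0.0847, 0.2319]
eef_rot: [-3.141, 0.0, 1.262]
ft_force: [0.6, -0.4, -0.5]
finger_gap: 0.001
gripper_force: 0.0
```

Request:
jog_arm --deltas '[[[0, 0, -0.1], [0, 0, 0], 1], [[0, 0, -0.2], [0, 0, 0], 1], [[0, 0, -0.2], [0, 0, 0], 1]]'

```text
time: 5.65
ee_pos: [0.6417, 0.0846, 0.2318]
eef_rot: [-3.141, -0.0, 1.57]
ft_force: [-0.9, 0.8, -0.0]
finger_gap: 0.001
gripper_force: 0.0
```

Request:
jog_arm --deltas '[[[0, 0, 0], [0, -0.5, 0], 1], [[0, 0, 0], [0, -1, 0], 1], [[0, 0, 0], [0, -1, 0], 1]]'

```text
time: 6.02
ee_pos: [0.539, 0.0846, 0.2321]
eef_rot: [-3.141, 0.002, 1.567]
ft_force: [0.3, -0.1, 0.8]
finger_gap: -0.001
gripper_force: 0.0
```

Request:
jog_arm --deltas '[[[0, 0, 0], [0, -0.47, 0.2], 1], [[0, 0, 0], [0, -0.5, 0.6], 1], [[0, 0, 0], [0, -0.52, 0.72], 1], [[0, 0, 0], [0, -0.55, 0.82], 1], [[0, 0, 0], [0, -0.57, 0.89], 1], [[0, 0, 0], [0, -0.59, 0.94], 1], [[0, 0, 0], [0, -0.6, 0.98], 1], [[0, 0, 0], [0, -0.6, 0.99], 1]]'

```text
time: 7.02
ee_pos: [0.4825, 0.0849, 0.1331]
eef_rot: [3.141, -0.0, 1.569]
ft_force: [-3.0, -0.2, 10.9]
finger_gap: -0.001
gripper_force: 5.8
```

Request:
jog_arm --deltas '[[[0, 0, 0], [0, 0, -0.5], 1], [[0, 0, 0], [0, 0, -1], 1], [[0, 0, 0.12], [0, 0, -1], 0.5], [[0, 0, 0.24], [0, 0, -1], 0], [[0, 0, 0.36], [0, 0, -1], 0], [[0, 0, 0.48], [0, 0, -1], 0], [[0, 0, 0.5], [0, 0, -1], 0], [[0, 0, 0.5], [0, 0, -1], 0]]'

```text
time: 8.02
ee_pos: [0.4821, 0.0849, 0.2331]
eef_rot: [3.141, -0.0, 0.788]
ft_force: [-0.0, 0.8, -0.5]
finger_gap: 0.999
gripper_force: 0.0
```

```bash
python3 - <<'E'
from h import *
k=dict(fx=4,fy=4,interpolation=cv2.INTER_CUBIC)
im=ctrl.grab_frame("scene")[110:255,260:450]
cv2.imwrite("pics/sc3.png",cv2.resize(im,None,**k))
print(ctrl.sense()["ee_pos"],ctrl.sense()["eef_rot"])
for x,y in((.561+.084,.0838),(.561-.084,.0838)): print((proj("scene",(x,y,.061))-[260,110])*4)
E
```

```text
[0.482  0.0848 0.233 ] [ 3.1416 -0.0002  0.7881]
[252.4721 462.5849]
[397.7976 225.0058]
```

View pics/sc3.png

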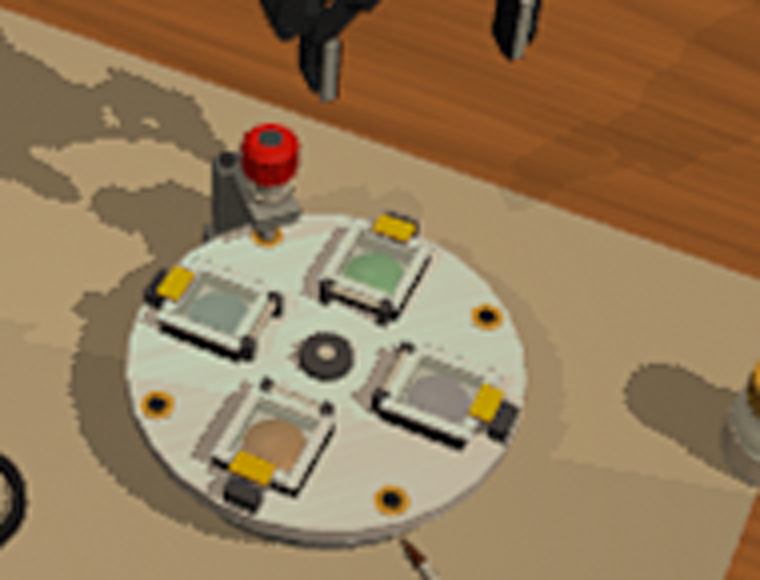

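All four frames are shut: the two tabs sit at (252,466) and (397,228), as predicted for the shut position. Next I go over the knob.

Request:
jog_arm --deltas '[[[0, 0, 0], [-0.16, 0.29, 0], 0], [[0, 0, 0], [-0.325, 0.58, 0], 0], [[0, 0, 0], [-0.325, 0.58, 0.1], 0], [[0, 0, 0], [-0.325, 0.58, 0.4], 0], [[0, 0, 0], [-0.325, 0.58, 0.7], 0], [[0, 0, 0], [-0.325, 0.58, 0.77], 0], [[0, 0, 0], [-0.325, 0.58, 0.77], 0], [[0, 0, 0], [-0.325, 0.58, 0.77], 0]]'

```text
time: 9.07
ee_pos: [0.5004, 0.021, 0.1569]
eef_rot: [3.141, -0.001, 0.785]
ft_force: [-0.6, -0.2, 0.7]
finger_gap: 0.999
gripper_force: 0.0
```

```bash
python3 - <<'E'
from h import *
k=dict(fx=6,fy=6,interpolation=cv2.INTER_CUBIC)
im=ctrl.grab_frame("scene")[110:200,280:400]
cv2.imwrite("pics/sc4.png",cv2.resize(im,None,**k))
print(ctrl.sense()["ee_pos"])
E
```

```text
[0.5004 0.0209 0.1569]
```

View pics/sc4.png

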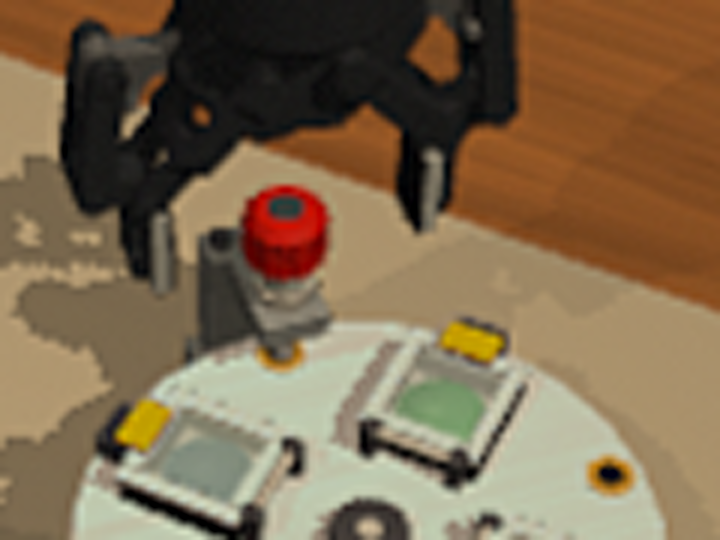

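The knob at (286,235) lies between the pads at (162,252) and (432,190). I'll close gently first.

Request:
jog_arm --deltas '[[[0, 0, 0], [0, 0, 0], 0.4], [[0, 0, 0], [0, 0, 0], 0.6], [[0, 0, 0], [0, 0, 0], 0.8], [[0, 0, 0], [0, 0, 0], 1], [[0, 0, 0], [0, 0, 0], 1], [[0, 0, 0], [0, 0, 0], 1], [[0, 0, 0], [0, 0, 0], 1], [[0, 0, 0], [0, 0, 0], 1]]' --force 30

```text
time: 10.12
ee_pos: [0.5005, 0.0202, 0.1563]
eef_rot: [3.14, -0.0, 0.784]
ft_force: [2.2, -4.9, 4.4]
finger_gap: 0.312
gripper_force: 29.7
```

Request:
jog_arm --deltas '[[[0, 0, 0], [0, 0, 0], 1], [[0, 0, 0], [0, 0, 0], 1], [[0, 0, 0], [0, 0, -0.03], 1], [[0, 0, 0], [0, 0, -0.06], 1], [[0, 0, 0], [0, 0, -0.09], 1], [[0, 0, 0], [0, 0, -0.11], 1], [[0, 0, 0], [0, 0, -0.12], 1], [[0, 0, 0], [0, 0, -0.12], 1]]' --force 70

```text
time: 11.12
ee_pos: [0.5004, 0.0201, 0.1677]
eef_rot: [3.141, -0.001, 0.784]
ft_force: [7.8, -4.5, -12.8]
finger_gap: 0.304
gripper_force: 69.4
```

Request:
jog_arm --deltas '[[[0, 0, 0], [0, 0, -0.01], 1], [[0, 0, 0], [0, 0, -0.01], 1], [[0, 0, 0], [0, 0, -0.015], 1], [[0, 0, 0], [0, 0, -0.015], 1], [[0, 0, 0], [0, 0, -0.015], 1], [[0, 0, 0], [0, 0, -0.015], 1]]'

```text
time: 11.88
ee_pos: [0.5003, 0.0201, 0.1687]
eef_rot: [3.141, -0.001, 0.784]
ft_force: [11.3, -3.6, -22.3]
finger_gap: 0.306
gripper_force: 70.6
```

The pull has jumped to 22 N, above the 12 N spring, so the plunger is at its stop. One check picture before handing in.

Request:
jog_arm --deltas '[[[0, 0, 0], [0, 0, 0], 1], [[0, 0, 0], [0, 0, 0], 1], [[0, 0, 0], [0, 0, 0], 1], [[0, 0, 0], [0, 0, 0], 1]]'

```text
time: 12.38
ee_pos: [0.5003, 0.0201, 0.1687]
eef_rot: [3.141, -0.001, 0.784]
ft_force: [12.1, -3.6, -20.7]
finger_gap: 0.3
gripper_force: 70.6
```

```bash
python3 - <<'E'
from h import *
im=ctrl.grab_frame("scene")[110:250,270:410]
cv2.imwrite("pics/sc5.png",cv2.resize(im,None,fx=4,fy=4,interpolation=cv2.INTER_CUBIC))
E
```

```text
(no output)
```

View pics/sc5.png

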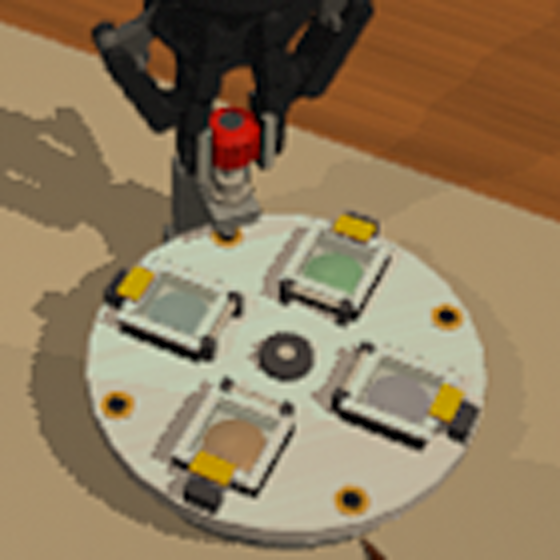

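The knob is gripped between the pads at (235,140) and raised about 4.5 px, which matches 12 mm. All four frames are shut and the table hasn't turned.

```bash
python3 -c "
from rig import ctrl
print(ctrl.job_done())"
```

```text
the job is handed in; nothing more can be done
None
```

Both open frames are pressed shut, and the gripper is holding the red knob up at its stop with about 70 N of grip; the job was handed in at about 12.4 s of robot time, and no verdict came back.

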